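# Glue stick out of the deep red pot

## Robot

A 6-joint arm with a two-finger parallel gripper is mounted at the origin on the work surface. World frame = base frame: x ahead of the robot, y to its left, z up, the work surface at z = 0. Lengths are in m, angles in rad, forces in N, time in s.
With the tool pointing down it reaches from about 0.3 to 0.775 m from the base axis. Payload 14.6 kg.
Tool frame: the origin (TCP) lies between the finger pads; the fingertips stand 22 mm ahead of it and the grasp point (between the pads) lies 3 mm ahead of it; z points along the fingers, x is the direction in which the jaws open and shut, and the axes are right-handed (so a half turn about z gives the same grasp; the last joint's range is limited). The gripper opens to 85 mm and grips with 20 to 120 N. Pads are 22 mm wide; open, the fingers measure 114 mm over their backs; the gripper's body (76 mm by 85 mm) begins 54 mm behind the grasp point. The pads swing forward as they close: fully open they stand 13 mm farther back than shut.
Start: joints at [-1.393, 0.3, 1.521, -0, 1.321, -0.067], TCP at [0.133, -0.534, 0.253] pointing down, gripper open.
Joint ranges: [-3.03, 3.03], [-0.79, 2.21], [0.23, 2.52], [-1.04, 4.18], [0, 3.07], [-2.55, 2.55]. Speed limits (rad/s): [2.22, 2.22, 2.57, 3.14, 3.14, 3.14].

## Interface

Orientations are given as a 3x3 rotation matrix whose columns are the frame's x, y, z axes.
In Python, from station import robot gives the robot as it stands. The module is installed in compiled form; this text tells all that it offers.
- The arm moves only by the tool move_arm, never from a script. Its argument "commands" is a list of rows, each an object of numbers: "tx", "ty", "tz": the shift along the tool's x, y, z in cm; "rx", "ry", "rz": the turn, a rotation vector about the tool's x, y, z in rad. A call has 1 to 5 rows; each row is the pose to reach, as a shift and turn from the pose commanded when the call began, along the tool's axes at that moment; what a row does not reach only later rows make up. A row lasts 1/12 s, in which the tool goes at most 41.7 mm and 7.16 degrees, less where a joint would pass 70% of its speed; a pose out of reach is approached as far as the arm can. A call with a gripper value outside its range is refused whole. "claw" is the opening, from 0 (shut) to 1 (fully open), set as the call begins (left out, the last holds). The fingers move at their own pace and stop on an object; "newtons" is the grip in N (left out, the last holds). Time passes only in rows, so rows that repeat a pose let the fingers close. It gives the time, the measured TCP pose, the force and the opening at its end, in the units of the state.
- robot.sense(): the state, without advancing time (a new reading comes with each control period).
- robot.get_image(name): name is "side" or "top"; returns (picture, depth): 400x640x3 uint8, red, green, blue; 400x640 float32, m along the optical axis (not along the pixel's ray), 0 where there is no reading.
- robot.camera_info(name): a dict with "camera_matrix" (3x3 intrinsics, pixels), "D" ([k1, k2, p1, p2, k3] as OpenCV has them; the pictures are not rectified), "view" (4x4, takes a point from world to camera coordinates). Camera axes: x right, y down, z forward; pixel columns grow to the right and rows downward; lengths in m; the calibration is good to about 2 mm. A picture is of the moment at which its call begins. camera_info takes no time and is no camera call.
- robot.sign_off(): hands the job in, once; it reports no verdict.
The state is a dict: "time": time; "joint_pos": joint angles; "dq": joint speeds; "effort": joint torques, N m; "tool_pos": TCP position; "orientation": TCP orientation; "contact_force": force on the tool from outside, world axes, zero at the start; "moment": the same for the moment, N m; "grip_width": finger opening in m.
Only numpy, scipy, OpenCV 4.12 (cv2) and the standard library are available. Lean on these libraries where they do the work, as an engineer would, in place of code of your own. Each camera call takes 0.05 s, during which the arm holds its last target.

## Task

At the bottle-labelling bench, reach down into the deep red pot, take out the glue stick standing at its bottom and lift it clear. Set it down, not dropped, standing upright with its cap up anywhere inside the shallow grey tray, and let go. Leave the red pot and the blue pot standing where they are.

Things in the scene. Friction and masses are not known exactly. Their poses are not given: they have to be found in the camera images.
- glue_stick_center (a point): The glue stick in the red pot: upright plain cylinder 26 mm across and 68 mm tall, white with a yellow band and yellow cap (the top 22 mm), about 30 g. The point is its centre, half-way up; z runs along it towards the cap. It starts standing free on the pot's floor, within 8 mm of the pot's axis, its top 26 mm below the rim.
- red_pot: The red pot: a loose, straight round steel pot, outside 92 mm across, 100 mm tall, wall 3 mm (inside 86 mm across), floor 6 mm thick, about 0.5 kg, open at the top. Origin at the centre of its underside, z up. Most grippers do not fit into its mouth when wide open: go in with the fingers closed and open them to some 42 mm just above the stick. The gripper's body does not fit in, so grip the stick near its top.
- blue_pot: The blue pot: same size and shape as the red one, loose, with another glue stick (green band and cap) in it. A bystander, to be left alone. Origin at the centre of its underside.
- tray_floor (a point): The shallow grey tray, fixed to the bench: square, outside 150 by 150 mm, 22 mm tall, wall 4 mm, empty. The point is the centre of its inner floor, 4 mm above the bench; x and y run along its sides, z up. The pots and the tray lie side by side in any order, so carry the stick high enough to clear a pot's rim. The only other loose things are two bottles 190 mm tall near the far corners of the bench, more than 0.4 m to either side of the bench's middle line.
Mind the look-alikes: they are no part of the job. What is shaped like the part that bears glue_stick_center but orange or purple is not meant.

How it is judged:
On the way, in this order (a step that is already met when the one before it is completed fails the run):
1. the glue stick is held in the fingers, lifted clear of the red pot (z of glue_stick_center in the frame of red_pot above 0.13 m and contact force between the fingers and glue_stick above 0.3 N), for 0.1 s.
2. the glue stick, still held, is set down in the tray (its foot within 12 mm of the tray's floor) (x of glue_stick_center in the frame of tray_floor between -0.06 and 0.06 m and y of glue_stick_center in the frame of tray_floor between -0.06 and 0.06 m and z of glue_stick_center in the frame of tray_floor below 0.046 m and contact force between the fingers and glue_stick above 0.3 N), for 0.05 s.
At the end, for the whole second after the job is handed in: The glue stick stands on the tray's floor, inside its walls (centre within 60 mm of the tray's centre along both sides), cap up, within 10 degrees of upright, at rest and released; both pots stand upright (within 10 degrees) within 40 mm of where they started (x of glue_stick_center in the frame of tray_floor between -0.06 and 0.06 m and y of glue_stick_center in the frame of tray_floor between -0.06 and 0.06 m and z of glue_stick_center in the frame of tray_floor between 0.028 and 0.042 m and angle between each of glue_stick_center, red_pot, blue_pot's own z axis and vertical below 0.17 rad and linear speed of glue_stick below 0.02 m/s and distance of each of red_pot, blue_pot from where it was at the start of the episode below 0.04 m); the robot touches nothing.
It fails at once if the red pot is shifted by more than 40 mm or tipped by more than 20 degrees (distance of red_pot from where it was at the start of the episode above 0.04 m or angle between red_pot's own z axis and vertical above 0.35 rad).
It fails at once if the blue pot is shifted by more than 40 mm or tipped by more than 20 degrees (distance of blue_pot from where it was at the start of the episode above 0.04 m or angle between blue_pot's own z axis and vertical above 0.35 rad).
It also fails if it takes over 48 s, if anything falls off the work surface, if the arm or the gripper's body presses on something with over 40 N, if the wrist force passes 120 N, or if a joint passes its speed limit or range.

## Working session

There is one attempt and no reset: what is moved stays moved. The work goes in short steps, Python scripts to look and compute and a tool call to move; the robot and the scene stay as the last step left them, time stands still between calls to the robot, and variables do not carry over. Pictures are saved under pics/ and viewed, and the job is handed in when it is done.

Besides the shell and the picture viewer there is one more tool, called after "Emit:" as name(argument=value, ...) on one line, values as JSON. move_arm: Moves the arm, as the interface text tells. Its arguments: {"type":"object","properties":{"commands":{"type":"array","items":{"type":"object","properties":{"tx":{"type":"number"},"ty":{"type":"number"},"tz":{"type":"number"},"rx":{"type":"number"},"ry":{"type":"number"},"rz":{"type":"number"}}}},"claw":{"type":"number"},"newtons":{"type":"number"}},"required":["commands"]}

```bash
mkdir -p pics
cat > h.py <<'E'
import numpy as np,cv2
from station import robot
def grab(n,tag):
    im,d=robot.get_image(n); cv2.imwrite(f'pics/{tag}.png',im[:,:,::-1]); np.save(f'pics/{tag}.npy',d); return im,d
def world(n,u,v,z=None,d=None):
    c=robot.camera_info(n);K=np.array(c['camera_matrix'],float);D=np.array(c['D'],float);V=np.array(c['view'])
    p=cv2.undistortPoints(np.array([[[u,v]]],float),K,D)[0,0]
    r=np.array([p[0],p[1],1]);R=V[:3,:3];o=-R.T@V[:3,3];w=R.T@r
    s=d if z is None else (z-o[2])/w[2]
    return o+s*w
E
python3 - <<'E'
from h import *
s=robot.sense();print(s)
for n in('side','top'):
    grab(n,n+'0');c=robot.camera_info(n);print(np.round(np.linalg.inv(np.array(c['view'])),3))
E
```

```text
{'time': 0.0, 'joint_pos': array([-1.39257687e+00,  3.00519896e-01,  1.52161919e+00,  1.29302312e-06,
        1.32073064e+00, -6.65746766e-02]), 'dq': array([ 6.79710127e-05, -5.12640878e-04, -4.03461037e-04, -5.90266714e-04,
       -4.46969890e-04, -1.63591982e-03]), 'effort': array([ 8.12613835e-04, -5.43503702e+01, -3.61794126e+01, -5.32433762e-05,
        4.03825645e-03,  2.23099704e-05]), 'tool_pos': array([ 0.13326668, -0.53337605,  0.25267842]), 'orientation': array([[ 2.42356143e-01, -9.70187327e-01, -2.25163325e-04],
       [-9.70186516e-01, -2.42356233e-01,  1.25706721e-03],
       [-1.27416041e-03, -8.62075384e-05, -9.99999185e-01]]), 'contact_force': array([-0.00263126, -0.09539132,  0.12392238]), 'moment': array([ 0.05727854,  0.01648895, -0.02613276]), 'grip_width': 0.08561567161554554}
[[-0.99  -0.08   0.119  0.384]
 [-0.143  0.526 -0.838  0.924]
 [ 0.004 -0.847 -0.532  0.629]
 [ 0.     0.     0.     1.   ]]
[[ 0.012 -0.994  0.108  0.439]
 [-1.    -0.012 -0.001  0.016]
 [ 0.003 -0.108 -0.994  0.914]
 [ 0.     0.     0.     1.   ]]
```

View pics/top0.png

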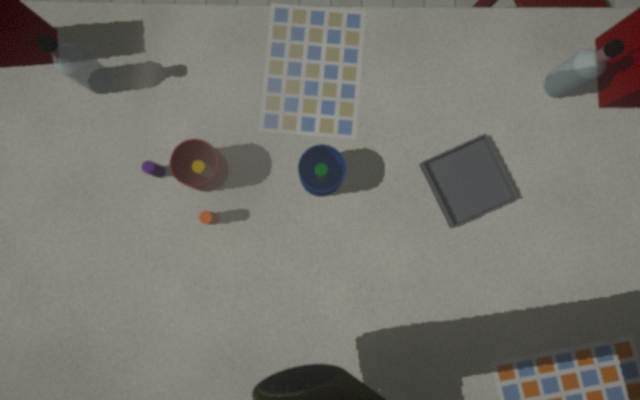

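View pics/side0.png

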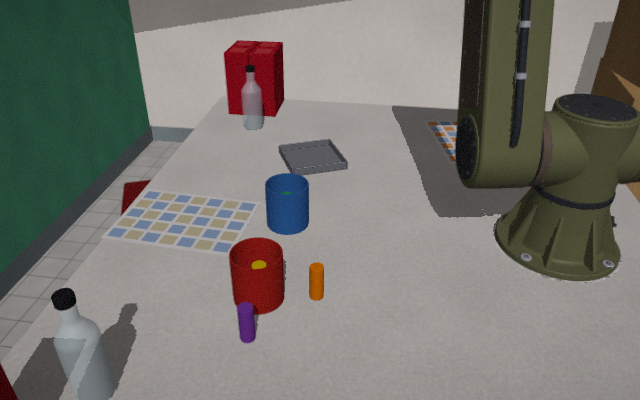

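Run:
```python
from h import *
im=cv2.imread('pics/top0.png')
a=cv2.resize(im[125:235,130:260],None,fx=6,fy=5.4,interpolation=cv2.INTER_CUBIC)[:590]
a=cv2.resize(im[130:230,135:265],None,fx=6,fy=6,interpolation=cv2.INTER_CUBIC);cv2.imwrite('pics/c1.png',a)
a=cv2.resize(im[125:235,410:530],None,fx=5,fy=5,interpolation=cv2.INTER_CUBIC);cv2.imwrite('pics/c2.png',a)
im=cv2.imread('pics/side0.png')
a=cv2.resize(im[230:320,220:300],None,fx=6,fy=6,interpolation=cv2.INTER_CUBIC);cv2.imwrite('pics/c3.png',a)
# cap centroid
t=cv2.imread('pics/top0.png').astype(int);m=(t[:,:,1]>100)&(t[:,:,2]>120)&(t[:,:,0]<80);m[:,:180]=0;m[:,220:]=0;m[:150]=0;m[185:]=0
v,u=np.nonzero(m);print('yellow',u.mean(),v.mean(),len(u),world('top',u.mean(),v.mean(),z=.074))
d=np.load('pics/top0.npy');dd=np.median(d[m]);print(dd,world('top',u.mean(),v.mean(),d=dd))
```

```text
yellow 197.92079207920793 166.07920792079207 101 [0.57291982 0.24954907 0.074     ]
0.84905297 [0.57286416 0.2494525  0.07434809]
```

View pics/c1.png

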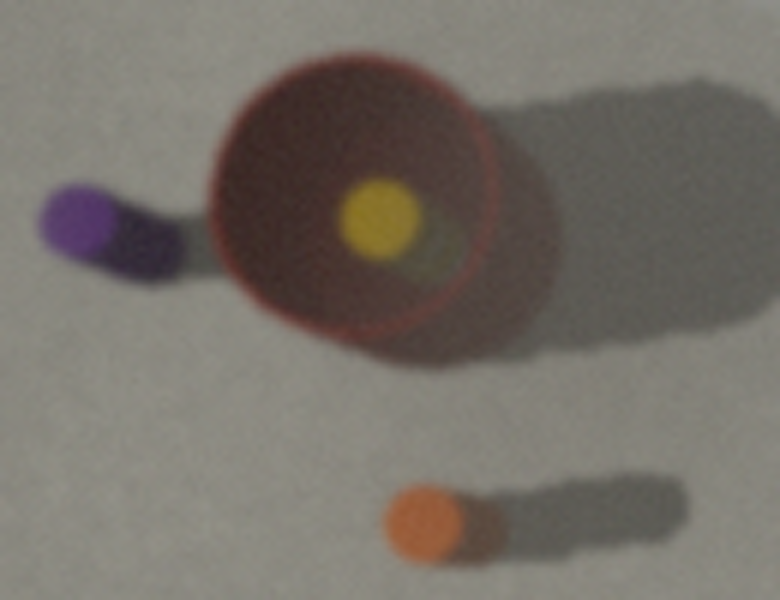

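View pics/c2.png

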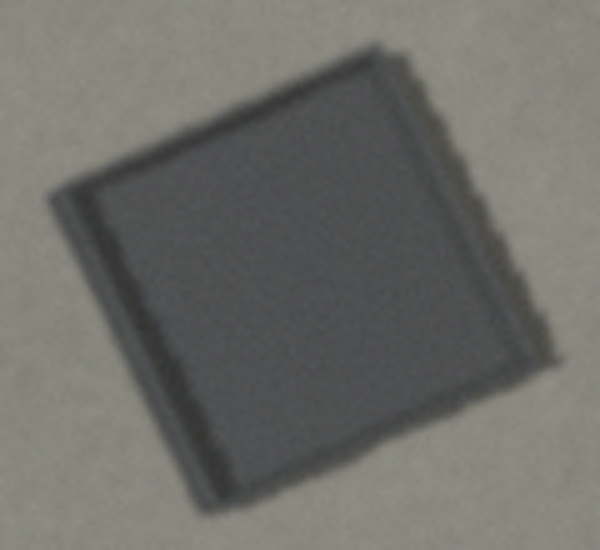

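View pics/c3.png

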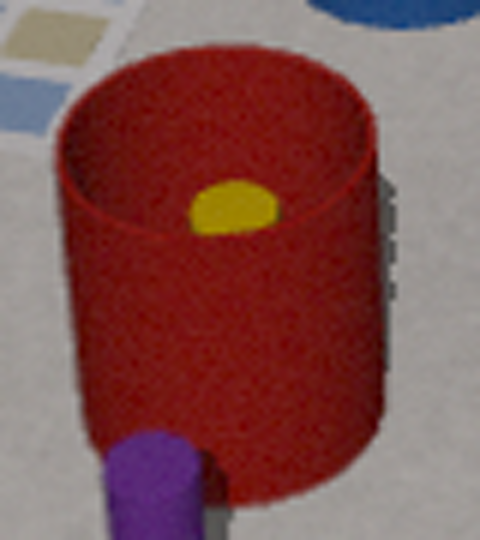

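Run:
```python
from h import *
np.set_printoptions(precision=4,suppress=True)
f=lambda x,y,k,ox,oy:((x+.5)/k-.5+ox,(y+.5)/k-.5+oy)
print('rim',world('top',*f(353,197,6,135,130),z=.1))
for x in((211,197),(497,197),(353,54),(353,340)):print(world('top',*f(*x,6,135,130),z=.1))
print('cap',world('top',*f(380,219,6,135,130),z=.074))
print('orange',world('top',*f(425,525,6,135,130),z=.068),'purple',world('top',*f(80,222,6,135,130),z=.068))
P=[world('top',*f(x,y,5,410,125),z=.022) for x,y in((52,192),(382,42),(552,360),(203,512))]
for p in P:print(p)
print('tray',np.mean(P,0),[np.linalg.norm(P[i]-P[i-1]) for i in range(4)])
# side: cap top centre; rim centre
print('side cap',world('side',*f(236,209,6,220,230),z=.074),'rim',world('side',*f(218,141,6,220,230),z=.1))
for x in ((58,141),(378,141)):print(world('side',*f(*x,6,220,230),z=.1))
print('blue',world('top',323,169,z=.1))
```

```text
rim [0.5757 0.2511 0.1   ]
[0.5751 0.2957 0.1   ]
[0.5763 0.2058 0.1   ]
[0.6217 0.253  0.1   ]
[0.5302 0.2492 0.1   ]
cap [0.5729 0.2496 0.074 ]
orange [0.4737 0.2325 0.068 ] purple [0.5716 0.3489 0.068 ]
[ 0.5933 -0.1977  0.022 ]
[ 0.6584 -0.3363  0.022 ]
[ 0.5255 -0.4018  0.022 ]
[ 0.4612 -0.2575  0.022 ]
tray [ 0.5596 -0.2983  0.022 ] [np.float64(0.14493932894887246), np.float64(0.15307008803886757), np.float64(0.14816679128027194), np.float64(0.1579340953584125)]
side cap [0.5724 0.2529 0.074 ] rim [0.5756 0.2553 0.1   ]
[0.6204 0.2621 0.1   ]
[0.5309 0.2486 0.1   ]
blue [0.5661 0.0052 0.1   ]
```

```bash
cat >> h.py <<'E'
def to(x,y,z):
    s=robot.sense();R=np.array(s['orientation']);d=R.T@(np.array([x,y,z])-s['tool_pos'])*100
    print('t',round(s['time'],2),'pos',np.round(s['tool_pos'],4),'shift cm',np.round(d,2),'F',np.round(s['contact_force'],2),'w',round(s['grip_width'],4),'rot err',np.round(R[:,2],4))
E
python3 -c "
from h import *
to(.5727,.251,.253)"
```

```text
t 0.1 pos [ 0.1333 -0.5334  0.2528] shift cm [-6.545e+01 -6.164e+01  5.000e-02] F [-0.26 -0.19  0.53] w 0.0855 rot err [-2.0e-04  1.1e-03 -1.0e+00]
```

Emit:
move_arm(commands=[{"tx": -65.45, "ty": -61.64}, {"tx": -65.45, "ty": -61.64}, {"tx": -65.45, "ty": -61.64}, {"tx": -65.45, "ty": -61.64}, {"tx": -65.45, "ty": -61.64}], claw=0.45, newtons=30)

```text
validation failed for argument at $.co...
```

Emit:
move_arm(commands=[{"tx": -3, "ty": -2.8}, {"tx": -6, "ty": -5.6}, {"tx": -9, "ty": -8.4}, {"tx": -12, "ty": -11.2}, {"tx": -15, "ty": -14}], claw=0.45, newtons=30)

```text
validation failed for argument at $.co...
```

Emit:
move_arm(commands=[{"tx": -3, "ty": -2.8, "tz": 0, "rx": 0, "ry": 0, "rz": 0}, {"tx": -6, "ty": -5.6, "tz": 0, "rx": 0, "ry": 0, "rz": 0}, {"tx": -9, "ty": -8.4, "tz": 0, "rx": 0, "ry": 0, "rz": 0}, {"tx": -12, "ty": -11.2, "tz": 0, "rx": 0, "ry": 0, "rz": 0}, {"tx": -15, "ty": -14, "tz": 0, "rx": 0, "ry": 0, "rz": 0}], claw=0.45, newtons=30)

```text
time: 0.52
tool_pos: [0.2331, -0.3523, 0.253]
orientation: [[0.242, -0.97, -0.0], [-0.97, -0.242, 0.0], [-0.0, 0.0, -1.0]]
contact_force: [-0.0, 0.7, -0.0]
grip_width: 0.0383
```

Emit:
move_arm(commands=[{"tx": -50.3, "ty": -47.6, "tz": 0, "rx": 0, "ry": 0, "rz": 0}, {"tx": -50.3, "ty": -47.6, "tz": 0, "rx": 0, "ry": 0, "rz": 0}, {"tx": -50.3, "ty": -47.6, "tz": 0, "rx": 0, "ry": 0, "rz": 0}, {"tx": -50.3, "ty": -47.6, "tz": 0, "rx": 0, "ry": 0, "rz": 0}, {"tx": -50.3, "ty": -47.6, "tz": 0, "rx": 0, "ry": 0, "rz": 0}])

```text
time: 0.93
tool_pos: [0.3353, -0.1706, 0.2533]
orientation: [[0.242, -0.97, 0.0], [-0.97, -0.242, -0.0], [0.0, -0.0, -1.0]]
contact_force: [1.3, 0.2, 0.2]
grip_width: 0.0386
```

```bash
python3 -c "
from h import *
to(.5727,.251,.253)"
```

```text
t 0.93 pos [ 0.3353 -0.1706  0.2533] shift cm [-3.517e+01 -3.324e+01  3.000e-02] F [1.25 0.17 0.22] w 0.0386 rot err [ 3.e-04 -2.e-04 -1.e+00]
```

Emit:
move_arm(commands=[{"tx": -35.2, "ty": -33.2, "tz": 0, "rx": 0, "ry": 0, "rz": 0}, {"tx": -35.2, "ty": -33.2, "tz": 0, "rx": 0, "ry": 0, "rz": 0}, {"tx": -35.2, "ty": -33.2, "tz": 0, "rx": 0, "ry": 0, "rz": 0}, {"tx": -35.2, "ty": -33.2, "tz": 0, "rx": 0, "ry": 0, "rz": 0}, {"tx": -35.2, "ty": -33.2, "tz": 0, "rx": 0, "ry": 0, "rz": 0}])

```text
time: 1.35
tool_pos: [0.4374, 0.0113, 0.2533]
orientation: [[0.243, -0.97, 0.0], [-0.97, -0.243, -0.0], [0.0, -0.0, -1.0]]
contact_force: [-0.5, -1.3, 0.1]
grip_width: 0.0385
```

```bash
python3 -c "
from h import *
to(.5727,.251,.253)"
```

```text
t 1.35 pos [0.4374 0.0113 0.2533] shift cm [-19.97 -18.94   0.03] F [-0.48 -1.32  0.1 ] w 0.0385 rot err [ 2.e-04 -1.e-04 -1.e+00]
```

Emit:
move_arm(commands=[{"tx": -20, "ty": -18.9, "tz": 0, "rx": 0, "ry": 0, "rz": 0}, {"tx": -20, "ty": -18.9, "tz": 0, "rx": 0, "ry": 0, "rz": 0}, {"tx": -20, "ty": -18.9, "tz": 0, "rx": 0, "ry": 0, "rz": 0}, {"tx": -20, "ty": -18.9, "tz": 0, "rx": 0, "ry": 0, "rz": 0}, {"tx": -20, "ty": -18.9, "tz": 0, "rx": 0, "ry": 0, "rz": 0}])

```text
time: 1.77
tool_pos: [0.5396, 0.1928, 0.2529]
orientation: [[0.243, -0.97, -0.001], [-0.97, -0.243, -0.0], [0.0, 0.001, -1.0]]
contact_force: [0.6, -1.1, 0.6]
grip_width: 0.0386
```

```bash
python3 -c "
from h import *
to(.5727,.251,.253)"
```

```text
t 1.77 pos [0.5396 0.1928 0.2529] shift cm [-4.84 -4.63 -0.02] F [ 0.57 -1.07  0.62] w 0.0386 rot err [-5.e-04 -2.e-04 -1.e+00]
```

Emit:
move_arm(commands=[{"tx": -2.4, "ty": -2.3, "tz": 0, "rx": 0, "ry": 0, "rz": 0}, {"tx": -4.8, "ty": -4.6, "tz": 0, "rx": 0, "ry": 0, "rz": 0}, {"tx": -4.8, "ty": -4.6, "tz": 2, "rx": 0, "ry": 0, "rz": 0}, {"tx": -4.8, "ty": -4.6, "tz": 5, "rx": 0, "ry": 0, "rz": 0}, {"tx": -4.8, "ty": -4.6, "tz": 8, "rx": 0, "ry": 0, "rz": 0}])

```text
time: 2.18
tool_pos: [0.5721, 0.2489, 0.1721]
orientation: [[0.243, -0.97, 0.0], [-0.97, -0.243, 0.0], [-0.0, -0.001, -1.0]]
contact_force: [1.3, 0.8, -0.7]
grip_width: 0.0385
```

Emit:
move_arm(commands=[{"tx": 0, "ty": 0, "tz": 1.5, "rx": 0, "ry": 0, "rz": 0}, {"tx": 0, "ty": 0, "tz": 3, "rx": 0, "ry": 0, "rz": 0}, {"tx": 0, "ty": 0, "tz": 4, "rx": 0, "ry": 0, "rz": 0}, {"tx": 0, "ty": 0, "tz": 4, "rx": 0, "ry": 0, "rz": 0}])

```text
time: 2.52
tool_pos: [0.5713, 0.248, 0.1309]
orientation: [[0.242, -0.97, -0.004], [-0.97, -0.242, -0.001], [0.0, 0.004, -1.0]]
contact_force: [-0.4, 0.6, 0.2]
grip_width: 0.0388
```

Run:
```python
from h import *
to(.5727,.251,.068)
for n in('top','side'):
    im,d=grab(n,n+'1')
im=cv2.imread('pics/top1.png');cv2.imwrite('pics/t1c.png',cv2.resize(im[110:230,130:270],None,fx=5,fy=5,interpolation=2))
im=cv2.imread('pics/side1.png');cv2.imwrite('pics/s1c.png',cv2.resize(im[190:330,190:330],None,fx=4,fy=4,interpolation=2))
```

```text
t 2.52 pos [0.5713 0.248  0.1309] shift cm [-0.25 -0.24  6.29] F [-0.44  0.57  0.17] w 0.0388 rot err [-0.0036 -0.0013 -1.    ]
```

View pics/s1c.png

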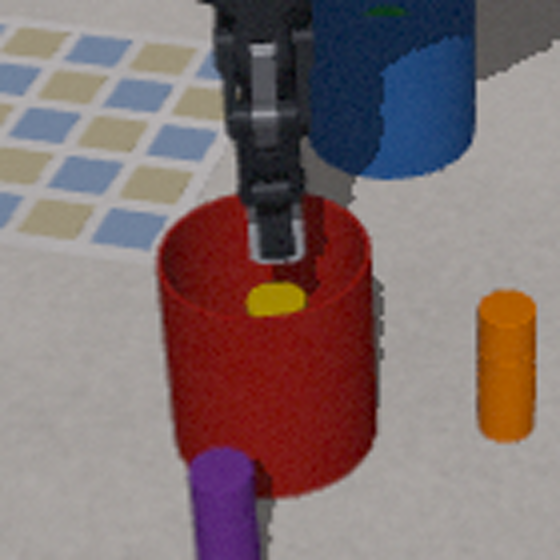

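View pics/t1c.png

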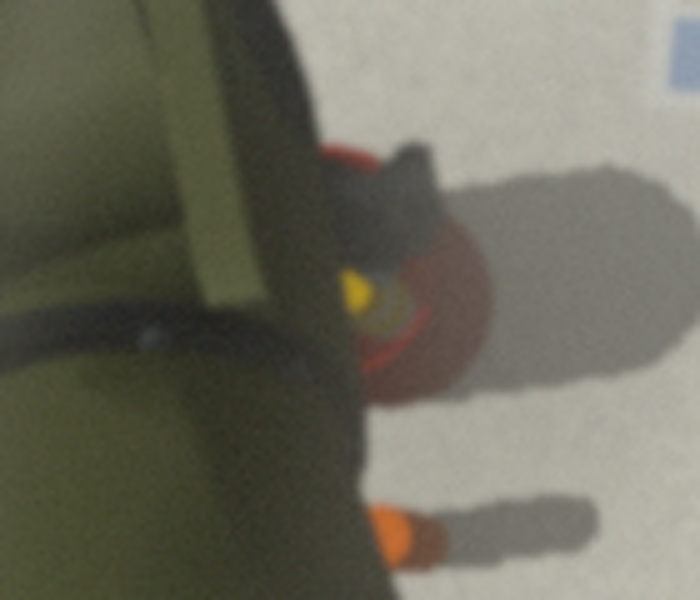

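Emit:
move_arm(commands=[{"tx": -0.25, "ty": -0.25, "tz": 0, "rx": 0, "ry": 0, "rz": 0}, {"tx": -0.25, "ty": -0.25, "tz": 1, "rx": 0, "ry": 0, "rz": 0}, {"tx": -0.25, "ty": -0.25, "tz": 2, "rx": 0, "ry": 0, "rz": 0}, {"tx": -0.25, "ty": -0.25, "tz": 2.8, "rx": 0, "ry": 0, "rz": 0}, {"tx": -0.25, "ty": -0.25, "tz": 2.8, "rx": 0, "ry": 0, "rz": 0}])

```text
time: 3.03
tool_pos: [0.573, 0.2511, 0.1028]
orientation: [[0.242, -0.97, -0.003], [-0.97, -0.242, -0.001], [0.0, 0.003, -1.0]]
contact_force: [-0.8, -0.1, -0.1]
grip_width: 0.0386
```

Run:
```python
from h import *
to(.5727,.251,.068)
```

```text
t 3.03 pos [0.573  0.2511 0.1028] shift cm [-0.    0.02  3.48] F [-0.83 -0.12 -0.11] w 0.0386 rot err [-0.0033 -0.0012 -1.    ]
```

Emit:
move_arm(commands=[{"tx": 0, "ty": 0, "tz": 0.8, "rx": 0, "ry": 0, "rz": 0}, {"tx": 0, "ty": 0, "tz": 1.6, "rx": 0, "ry": 0, "rz": 0}, {"tx": 0, "ty": 0, "tz": 2.5, "rx": 0, "ry": 0, "rz": 0}, {"tx": 0, "ty": 0, "tz": 3.3, "rx": 0, "ry": 0, "rz": 0}, {"tx": 0, "ty": 0, "tz": 3.3, "rx": 0, "ry": 0, "rz": 0}])

```text
time: 3.45
tool_pos: [0.5758, 0.2523, 0.0772]
orientation: [[0.242, -0.97, 0.006], [-0.97, -0.242, 0.003], [-0.001, -0.007, -1.0]]
contact_force: [-15.7, -6.3, 44.5]
grip_width: 0.0385
```

Run:
```python
from h import *
to(.5727,.251,.068)
```

```text
t 3.45 pos [0.5758 0.2523 0.0772] shift cm [0.05 0.34 0.91] F [-15.69  -6.31  44.48] w 0.0385 rot err [ 0.0061  0.0029 -1.    ]
```

Emit:
move_arm(commands=[{"tx": 0, "ty": 0, "tz": -1.3, "rx": 0, "ry": 0, "rz": 0}, {"tx": 0, "ty": 0, "tz": -1.3, "rx": 0, "ry": 0, "rz": 0}])

```text
time: 3.62
tool_pos: [0.5747, 0.2517, 0.0873]
orientation: [[0.242, -0.97, 0.003], [-0.97, -0.242, 0.001], [-0.0, -0.003, -1.0]]
contact_force: [1.0, 0.6, -0.9]
grip_width: 0.0379
```

Run:
```python
from h import *
to(.5727,.251,.068)
for n in('top','side'):
    im,d=grab(n,n+'2')
im=cv2.imread('pics/top2.png');cv2.imwrite('pics/t2c.png',cv2.resize(im[110:230,130:270],None,fx=5,fy=5,interpolation=2))
im=cv2.imread('pics/side2.png');cv2.imwrite('pics/s2c.png',cv2.resize(im[180:320,190:330],None,fx=4,fy=4,interpolation=2))
```

```text
t 3.62 pos [0.5747 0.2517 0.0873] shift cm [0.02 0.22 1.93] F [ 0.97  0.57 -0.89] w 0.0379 rot err [ 0.003   0.0012 -1.    ]
```

View pics/s2c.png

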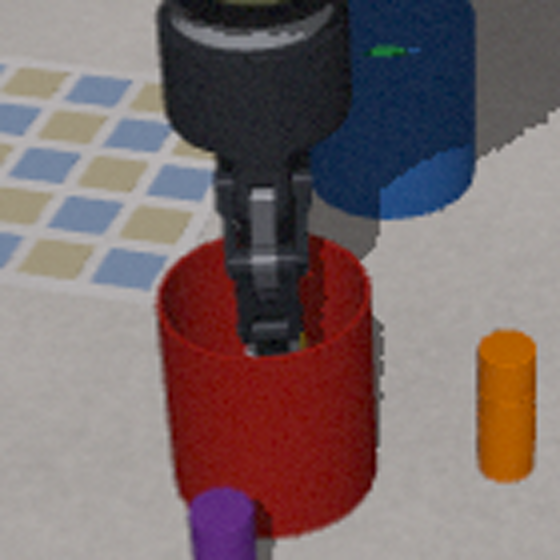

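View pics/t2c.png

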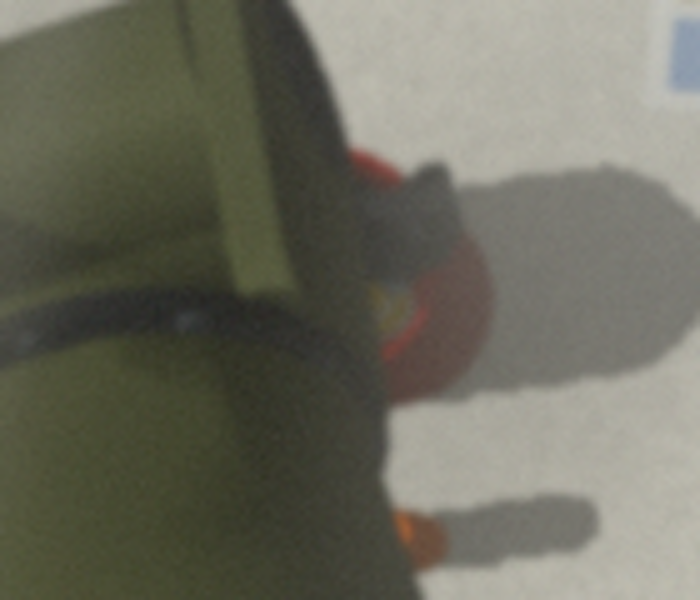

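Run:
```python
from h import *
s=robot.sense();R=np.array(s['orientation']);p0=np.array(s['tool_pos'])
for n in('side','top'):
    d=np.load(f'pics/{n}2.npy');c=robot.camera_info(n);V=np.array(c['view']);K=np.array(c['camera_matrix'],float);D=np.array(c['D'],float)
    v,u=np.nonzero(d>0);q=cv2.undistortPoints(np.stack([u,v],1).astype(float)[:,None],K,D)[:,0]
    P=np.c_[q,np.ones(len(q))]*d[v,u][:,None];W=(P-V[:3,3])@V[:3,:3]
    im=cv2.imread(f'pics/{n}2.png')[v,u].astype(int)
    sat=im.max(1)-im.min(1)
    T=(W-p0)@R
    m=(np.hypot(T[:,0],T[:,1])<.07)
    for a in range(-12,4):
        k=m&(T[:,2]>a*.01)&(T[:,2]<=(a+1)*.01)&(sat<30)&(im.mean(1)<110)
        if k.sum()>3:print(n,'tool z cm',a,k.sum(),'x',np.round(np.percentile(T[k,0],[1,50,99])*1000),'y',np.round(np.percentile(T[k,1],[1,99])*1000))
```

```text
side tool z cm -12 250 x [-40. -33.  -8.] y [-36.  36.]
side tool z cm -11 116 x [-41. -37. -18.] y [-32.  32.]
side tool z cm -10 78 x [-43. -38. -31.] y [-11.  10.]
side tool z cm -9 220 x [-65. -42. -11.] y [-19.  19.]
side tool z cm -8 179 x [-69. -39.   9.] y [-19.  19.]
side tool z cm -7 111 x [-66. -31. -20.] y [-16.  16.]
side tool z cm -6 95 x [-63. -58. -16.] y [-17.  16.]
side tool z cm -5 54 x [-60. -56. -26.] y [-17.  15.]
side tool z cm -4 87 x [-56. -50.  18.] y [-13.  12.]
side tool z cm -3 27 x [-53. -50.  25.] y [-14.  13.]
side tool z cm -2 12 x [-35. -33.  34.] y [-43.  16.]
side tool z cm -1 29 x [-36. -29. -15.] y [-38.  10.]
top tool z cm -11 6 x [38. 38. 39.] y [-5.  9.]
top tool z cm -10 36 x [36. 40. 44.] y [-8. 11.]
top tool z cm -9 154 x [37. 57. 66.] y [-10.  13.]
top tool z cm -8 42 x [46. 52. 67.] y [-10.  14.]
top tool z cm -7 10 x [51. 56. 61.] y [-8. 13.]
top tool z cm -6 19 x [27. 46. 58.] y [ 7. 18.]
top tool z cm -5 22 x [28. 35. 56.] y [ 2. 17.]
top tool z cm -4 64 x [26. 35. 50.] y [-5. 14.]
top tool z cm -3 11 x [24. 32. 37.] y [ 7. 14.]
top tool z cm -2 24 x [18. 40. 45.] y [-20.  40.]
top tool z cm -1 44 x [15. 32. 46.] y [ 6. 42.]
top tool z cm 0 48 x [13. 32. 46.] y [ 4. 42.]
top tool z cm 1 45 x [11. 33. 47.] y [-25.  43.]
top tool z cm 2 48 x [ 9. 30. 47.] y [-43.  43.]
top tool z cm 3 62 x [ 7. 30. 47.] y [-42.  43.]
```

Run:
```python
from h import *
d=np.load('pics/side1.npy')
for vv in range(244,266):
    u=258;print(vv,np.round(world('side',u,vv,d=float(d[vv,u])),4))
```

```text
244 [0.5639 0.2805 0.1388]
245 [0.5637 0.2818 0.1378]
246 [0.5653 0.2762 0.1315]
247 [0.5643 0.2803 0.1326]
248 [0.5644 0.2805 0.1307]
249 [0.5647 0.2796 0.128 ]
250 [0.5654 0.2777 0.1245]
251 [0.5649 0.2796 0.1239]
252 [0.565  0.28   0.1221]
253 [0.5651 0.2797 0.1199]
254 [0.567  0.2734 0.1128]
255 [0.5676 0.2719 0.1095]
256 [0.5852 0.2097 0.0577]
257 [0.5855 0.209  0.0548]
258 [0.5855 0.2096 0.053 ]
259 [0.5852 0.2109 0.0517]
260 [0.5772 0.2397 0.0728]
261 [0.5764 0.2431 0.0733]
262 [0.5762 0.2442 0.072 ]
263 [0.5753 0.2477 0.0726]
264 [0.5746 0.2507 0.0729]
265 [0.5735 0.2549 0.0741]
```

Emit:
move_arm(commands=[{"tx": 0, "ty": 0.2, "tz": 0, "rx": 0, "ry": 0, "rz": 0}, {"tx": 0, "ty": 0.2, "tz": 0, "rx": 0, "ry": 0, "rz": 0}, {"tx": 0, "ty": 0.2, "tz": 0, "rx": 0, "ry": 0, "rz": 0}], claw=0.4)

```text
time: 3.97
tool_pos: [0.5716, 0.2508, 0.0845]
orientation: [[0.242, -0.97, -0.001], [-0.97, -0.242, -0.0], [0.0, 0.001, -1.0]]
contact_force: [-0.5, -0.1, 0.3]
grip_width: 0.0343
```

Run:
```python
from h import *
to(.5727,.251,.08)
```

```text
t 3.97 pos [0.5716 0.2508 0.0845] shift cm [ 0.01 -0.11  0.45] F [-0.47 -0.1   0.26] w 0.0343 rot err [-1.2e-03 -4.0e-04 -1.0e+00]
```

Emit:
move_arm(commands=[{"tx": 0, "ty": -0.1, "tz": 0.1, "rx": 0, "ry": 0, "rz": 0}, {"tx": 0, "ty": -0.1, "tz": 0.2, "rx": 0, "ry": 0, "rz": 0}, {"tx": 0, "ty": -0.1, "tz": 0.3, "rx": 0, "ry": 0, "rz": 0}, {"tx": 0, "ty": -0.1, "tz": 0.3, "rx": 0, "ry": 0, "rz": 0}])

```text
time: 4.3
tool_pos: [0.5728, 0.2511, 0.0819]
orientation: [[0.242, -0.97, -0.0], [-0.97, -0.242, -0.0], [0.0, 0.001, -1.0]]
contact_force: [0.4, 0.1, 0.0]
grip_width: 0.0343
```

Emit:
move_arm(commands=[{"tx": 0, "ty": 0, "tz": 0, "rx": 0, "ry": 0, "rz": 0}, {"tx": 0, "ty": 0, "tz": 0, "rx": 0, "ry": 0, "rz": 0}, {"tx": 0, "ty": 0, "tz": 0, "rx": 0, "ry": 0, "rz": 0}, {"tx": 0, "ty": 0, "tz": 0, "rx": 0, "ry": 0, "rz": 0}, {"tx": 0, "ty": 0, "tz": 0, "rx": 0, "ry": 0, "rz": 0}], claw=0.1, newtons=30)

```text
time: 4.72
tool_pos: [0.5729, 0.2512, 0.0823]
orientation: [[0.242, -0.97, 0.0], [-0.97, -0.242, -0.0], [0.0, -0.0, -1.0]]
contact_force: [-0.1, 0.5, -0.4]
grip_width: 0.0251
```

Emit:
move_arm(commands=[{"tx": 0, "ty": 0, "tz": -1, "rx": 0, "ry": 0, "rz": 0}, {"tx": 0, "ty": 0, "tz": -2.5, "rx": 0, "ry": 0, "rz": 0}, {"tx": 0, "ty": 0, "tz": -4.5, "rx": 0, "ry": 0, "rz": 0}, {"tx": 0, "ty": 0, "tz": -6.5, "rx": 0, "ry": 0, "rz": 0}, {"tx": 0, "ty": 0, "tz": -8.5, "rx": 0, "ry": 0, "rz": 0}])

```text
time: 5.13
tool_pos: [0.5729, 0.2511, 0.169]
orientation: [[0.242, -0.97, 0.0], [-0.97, -0.242, 0.0], [-0.0, -0.0, -1.0]]
contact_force: [-0.4, -0.1, 0.1]
grip_width: 0.0248
```

Emit:
move_arm(commands=[{"tx": 0, "ty": 0, "tz": -2, "rx": 0, "ry": 0, "rz": 0}, {"tx": 0, "ty": 0, "tz": -4, "rx": 0, "ry": 0, "rz": 0}, {"tx": 0, "ty": 0, "tz": -6, "rx": 0, "ry": 0, "rz": 0}, {"tx": 0, "ty": 0, "tz": -7, "rx": 0, "ry": 0, "rz": 0}, {"tx": 0, "ty": 0, "tz": -7, "rx": 0, "ry": 0, "rz": 0}])

```text
time: 5.55
tool_pos: [0.5735, 0.2514, 0.2403]
orientation: [[0.242, -0.97, 0.004], [-0.97, -0.242, 0.002], [-0.001, -0.004, -1.0]]
contact_force: [-0.0, 1.0, 0.0]
grip_width: 0.0247
```

Run:
```python
from h import *
to(.560,-.298,.24)
im,d=grab('side','side3')
cv2.imwrite('pics/s3c.png',cv2.resize(cv2.imread('pics/side3.png')[100:320,180:340],None,fx=2.7,fy=2.7,interpolation=2))
```

```text
t 5.55 pos [0.5735 0.2514 0.2403] shift cm [52.97 14.63 -0.06] F [-0.05  0.96  0.03] w 0.0247 rot err [ 0.0041  0.0016 -1.    ]
```

View pics/s3c.png

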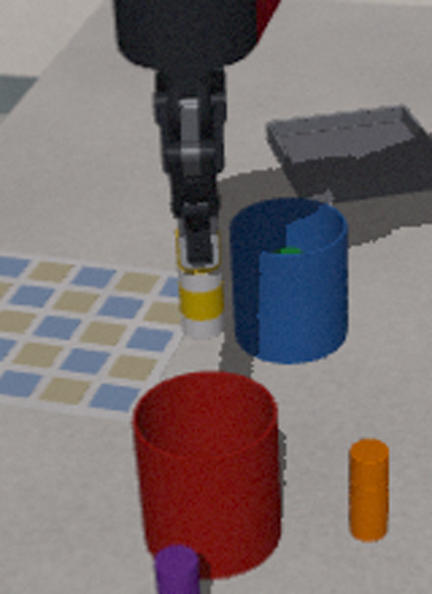

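Emit:
move_arm(commands=[{"tx": 2, "ty": 0.55, "tz": 0, "rx": 0, "ry": 0, "rz": 0}, {"tx": 5, "ty": 1.38, "tz": 0, "rx": 0, "ry": 0, "rz": 0}, {"tx": 8.5, "ty": 2.35, "tz": 0, "rx": 0, "ry": 0, "rz": 0}, {"tx": 12, "ty": 3.3, "tz": 0, "rx": 0, "ry": 0, "rz": 0}, {"tx": 15.5, "ty": 4.28, "tz": 0, "rx": 0, "ry": 0, "rz": 0}])

```text
time: 6.02
tool_pos: [0.5682, 0.0889, 0.2356]
orientation: [[0.243, -0.97, -0.002], [-0.97, -0.243, -0.0], [-0.0, 0.002, -1.0]]
contact_force: [0.6, -1.3, -0.1]
grip_width: 0.0247
```

Emit:
move_arm(commands=[{"tx": 3.5, "ty": 0.97, "tz": 0, "rx": 0, "ry": 0, "rz": 0}, {"tx": 7, "ty": 1.93, "tz": 0, "rx": 0, "ry": 0, "rz": 0}, {"tx": 10.5, "ty": 2.9, "tz": 0, "rx": 0, "ry": 0, "rz": 0}, {"tx": 14, "ty": 3.86, "tz": 0, "rx": 0, "ry": 0, "rz": 0}, {"tx": 17.5, "ty": 4.83, "tz": 0, "rx": 0, "ry": 0, "rz": 0}])

```text
time: 6.43
tool_pos: [0.5637, -0.0928, 0.2358]
orientation: [[0.242, -0.97, -0.002], [-0.97, -0.242, 0.001], [-0.001, 0.002, -1.0]]
contact_force: [0.9, 0.5, -0.8]
grip_width: 0.0245
```

Emit:
move_arm(commands=[{"tx": 3.5, "ty": 0.97, "tz": 0, "rx": 0, "ry": 0, "rz": 0}, {"tx": 7, "ty": 1.93, "tz": 0, "rx": 0, "ry": 0, "rz": 0}, {"tx": 10.5, "ty": 2.9, "tz": 0, "rx": 0, "ry": 0, "rz": 0}, {"tx": 13.5, "ty": 3.72, "tz": 0, "rx": 0, "ry": 0, "rz": 0}, {"tx": 16, "ty": 4.41, "tz": 0, "rx": 0, "ry": 0, "rz": 0}])

```text
time: 6.85
tool_pos: [0.5596, -0.2592, 0.2355]
orientation: [[0.241, -0.97, -0.002], [-0.97, -0.241, 0.001], [-0.002, 0.002, -1.0]]
contact_force: [-0.0, -0.2, -0.4]
grip_width: 0.0246
```

Run:
```python
from h import *
to(.560,-.298,.082)
```

```text
t 6.85 pos [ 0.5596 -0.2592  0.2355] shift cm [ 3.8   0.87 15.34] F [-0.02 -0.21 -0.43] w 0.0246 rot err [-0.0022  0.001  -1.    ]
```

Emit:
move_arm(commands=[{"tx": 1.5, "ty": 0.4, "tz": 0, "rx": 0, "ry": 0, "rz": 0}, {"tx": 3, "ty": 0.7, "tz": 1, "rx": 0, "ry": 0, "rz": 0}, {"tx": 3.8, "ty": 0.9, "tz": 3, "rx": 0, "ry": 0, "rz": 0}, {"tx": 3.8, "ty": 0.9, "tz": 5.5, "rx": 0, "ry": 0, "rz": 0}, {"tx": 3.8, "ty": 0.9, "tz": 7.5, "rx": 0, "ry": 0, "rz": 0}])

```text
time: 7.27
tool_pos: [0.5606, -0.2956, 0.1591]
orientation: [[0.242, -0.97, -0.002], [-0.97, -0.242, 0.001], [-0.002, 0.002, -1.0]]
contact_force: [0.0, 0.0, -0.6]
grip_width: 0.0246
```

Emit:
move_arm(commands=[{"tx": 0, "ty": 0, "tz": 1.5, "rx": 0, "ry": 0, "rz": 0}, {"tx": 0, "ty": 0, "tz": 3, "rx": 0, "ry": 0, "rz": 0}, {"tx": 0, "ty": 0, "tz": 4, "rx": 0, "ry": 0, "rz": 0}, {"tx": 0, "ty": 0, "tz": 5, "rx": 0, "ry": 0, "rz": 0}, {"tx": 0, "ty": 0, "tz": 5, "rx": 0, "ry": 0, "rz": 0}])

```text
time: 7.68
tool_pos: [0.5604, -0.2953, 0.1098]
orientation: [[0.243, -0.97, -0.003], [-0.97, -0.243, 0.002], [-0.002, 0.002, -1.0]]
contact_force: [-0.4, 0.6, -1.6]
grip_width: 0.0244
```

Run:
```python
from h import *
to(.560,-.298,.080)
for n in('side','top'):
  grab(n,n+'4')
cv2.imwrite('pics/s4c.png',cv2.resize(cv2.imread('pics/side4.png')[60:200,240:380],None,fx=4,fy=4,interpolation=2))
cv2.imwrite('pics/t4c.png',cv2.resize(cv2.imread('pics/top4.png')[120:240,400:540],None,fx=4,fy=4,interpolation=2))
```

```text
t 7.68 pos [ 0.5604 -0.2953  0.1098] shift cm [0.26 0.1  2.98] F [-0.4   0.62 -1.58] w 0.0244 rot err [-0.0028  0.0018 -1.    ]
```

View pics/s4c.png

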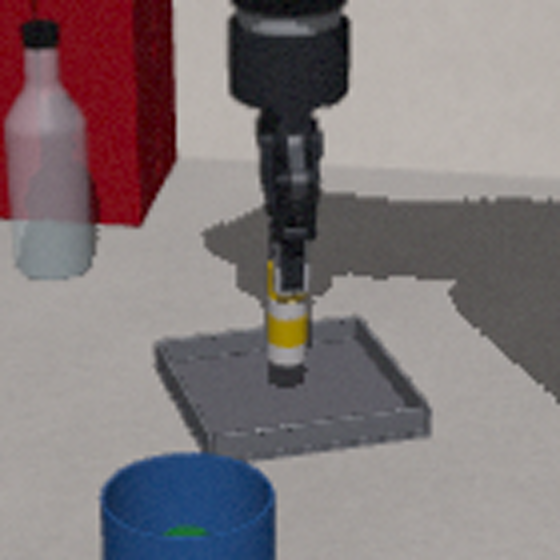

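View pics/t4c.png

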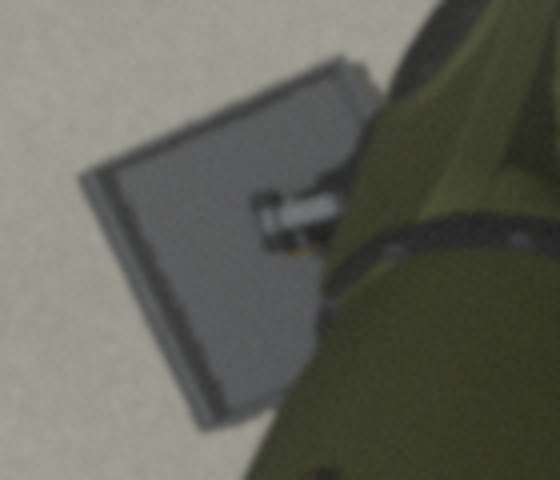

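Emit:
move_arm(commands=[{"tx": 0.1, "ty": 0, "tz": 1, "rx": 0, "ry": 0, "rz": 0}, {"tx": 0.1, "ty": 0, "tz": 1.8, "rx": 0, "ry": 0, "rz": 0}, {"tx": 0.1, "ty": 0, "tz": 2.3, "rx": 0, "ry": 0, "rz": 0}, {"tx": 0.1, "ty": 0, "tz": 2.6, "rx": 0, "ry": 0, "rz": 0}, {"tx": 0.1, "ty": 0, "tz": 2.6, "rx": 0, "ry": 0, "rz": 0}])

```text
time: 8.2
tool_pos: [0.561, -0.2969, 0.0854]
orientation: [[0.242, -0.97, -0.001], [-0.97, -0.242, 0.001], [-0.001, 0.001, -1.0]]
contact_force: [-0.6, 0.3, -0.6]
grip_width: 0.0245
```

Emit:
move_arm(commands=[{"tx": 0, "ty": 0, "tz": 0.1, "rx": 0, "ry": 0, "rz": 0}, {"tx": 0, "ty": 0, "tz": 0.1, "rx": 0, "ry": 0, "rz": 0}, {"tx": 0, "ty": 0, "tz": 0.2, "rx": 0, "ry": 0, "rz": 0}, {"tx": 0, "ty": 0, "tz": 0.2, "rx": 0, "ry": 0, "rz": 0}])

```text
time: 8.53
tool_pos: [0.5613, -0.2971, 0.0844]
orientation: [[0.242, -0.97, 0.0], [-0.97, -0.242, -0.0], [0.0, -0.0, -1.0]]
contact_force: [-0.2, -0.6, -0.1]
grip_width: 0.0245
```

Creep down in 1 mm steps until contact.

Emit:
move_arm(commands=[{"tx": 0, "ty": 0, "tz": 0.1, "rx": 0, "ry": 0, "rz": 0}, {"tx": 0, "ty": 0, "tz": 0.2, "rx": 0, "ry": 0, "rz": 0}, {"tx": 0, "ty": 0, "tz": 0.2, "rx": 0, "ry": 0, "rz": 0}, {"tx": 0, "ty": 0, "tz": 0.2, "rx": 0, "ry": 0, "rz": 0}])

```text
time: 8.87
tool_pos: [0.5612, -0.297, 0.0822]
orientation: [[0.242, -0.97, -0.0], [-0.97, -0.242, 0.0], [-0.0, 0.0, -1.0]]
contact_force: [-0.1, -0.3, -0.4]
grip_width: 0.0248
```

Emit:
move_arm(commands=[{"tx": 0, "ty": 0, "tz": 0.1, "rx": 0, "ry": 0, "rz": 0}, {"tx": 0, "ty": 0, "tz": 0.1, "rx": 0, "ry": 0, "rz": 0}, {"tx": 0, "ty": 0, "tz": 0.1, "rx": 0, "ry": 0, "rz": 0}])

```text
time: 9.12
tool_pos: [0.5612, -0.297, 0.0812]
orientation: [[0.242, -0.97, -0.0], [-0.97, -0.242, 0.0], [-0.0, 0.0, -1.0]]
contact_force: [-1.3, -0.3, -1.0]
grip_width: 0.0241
```

Emit:
move_arm(commands=[{"tx": 0, "ty": 0, "tz": 0.1, "rx": 0, "ry": 0, "rz": 0}, {"tx": 0, "ty": 0, "tz": 0.1, "rx": 0, "ry": 0, "rz": 0}, {"tx": 0, "ty": 0, "tz": 0.1, "rx": 0, "ry": 0, "rz": 0}])

```text
time: 9.37
tool_pos: [0.5612, -0.297, 0.0803]
orientation: [[0.242, -0.97, 0.0], [-0.97, -0.242, 0.0], [-0.0, -0.0, -1.0]]
contact_force: [0.1, 0.6, -0.1]
grip_width: 0.0243
```

Run:
```python
from h import *
to(.560,-.298,.080)
for n in('side',):
  grab(n,n+'5')
cv2.imwrite('pics/s5c.png',cv2.resize(cv2.imread('pics/side5.png')[110:180,270:355],None,fx=8,fy=8,interpolation=2))
```

```text
t 9.37 pos [ 0.5612 -0.297   0.0803] shift cm [0.06 0.14 0.03] F [ 0.09  0.58 -0.1 ] w 0.0243 rot err [ 0.  0. -1.]
```

View pics/s5c.png

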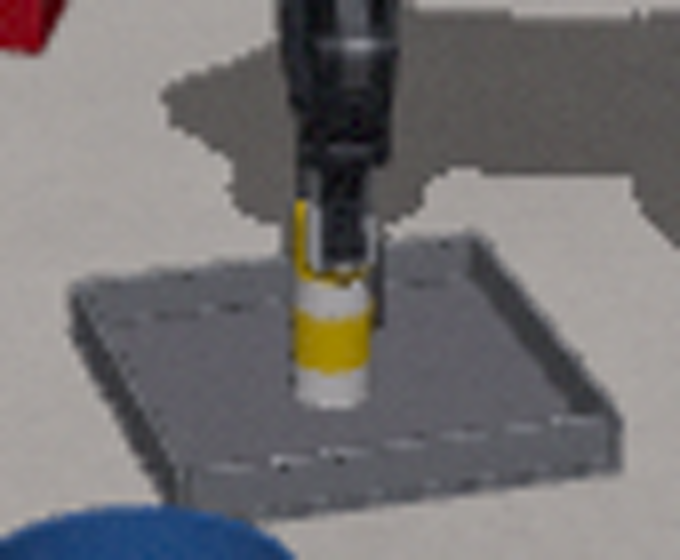

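Emit:
move_arm(commands=[{"tx": 0, "ty": 0, "tz": 0.1, "rx": 0, "ry": 0, "rz": 0}, {"tx": 0, "ty": 0, "tz": 0.1, "rx": 0, "ry": 0, "rz": 0}, {"tx": 0, "ty": 0, "tz": 0.1, "rx": 0, "ry": 0, "rz": 0}])

```text
time: 9.67
tool_pos: [0.5616, -0.2972, 0.0801]
orientation: [[0.242, -0.97, 0.001], [-0.97, -0.242, -0.001], [0.001, -0.001, -1.0]]
contact_force: [-1.8, 1.0, 6.4]
grip_width: 0.0245
```

Emit:
move_arm(commands=[{"tx": 0, "ty": 0, "tz": 0.05, "rx": 0, "ry": 0, "rz": 0}, {"tx": 0, "ty": 0, "tz": 0.05, "rx": 0, "ry": 0, "rz": 0}, {"tx": 0, "ty": 0, "tz": 0.05, "rx": 0, "ry": 0, "rz": 0}])

```text
time: 9.92
tool_pos: [0.5617, -0.2972, 0.08]
orientation: [[0.242, -0.97, 0.002], [-0.97, -0.242, -0.001], [0.001, -0.001, -1.0]]
contact_force: [-1.6, 0.6, 10.2]
grip_width: 0.0247
```

Emit:
move_arm(commands=[{"tx": 0, "ty": 0, "tz": -0.1, "rx": 0, "ry": 0, "rz": 0}, {"tx": 0, "ty": 0, "tz": -0.1, "rx": 0, "ry": 0, "rz": 0}, {"tx": 0, "ty": 0, "tz": -0.1, "rx": 0, "ry": 0, "rz": 0}])

```text
time: 10.17
tool_pos: [0.5615, -0.2971, 0.0802]
orientation: [[0.242, -0.97, 0.001], [-0.97, -0.242, -0.0], [0.001, -0.001, -1.0]]
contact_force: [0.2, 0.6, 5.3]
grip_width: 0.0245
```

Emit:
move_arm(commands=[{"tx": 0, "ty": 0, "tz": 0, "rx": 0, "ry": 0, "rz": 0}, {"tx": 0, "ty": 0, "tz": 0, "rx": 0, "ry": 0, "rz": 0}, {"tx": 0, "ty": 0, "tz": 0, "rx": 0, "ry": 0, "rz": 0}, {"tx": 0, "ty": 0, "tz": 0, "rx": 0, "ry": 0, "rz": 0}, {"tx": 0, "ty": 0, "tz": 0, "rx": 0, "ry": 0, "rz": 0}], claw=0.55)

```text
time: 10.58
tool_pos: [0.5612, -0.297, 0.0796]
orientation: [[0.242, -0.97, -0.0], [-0.97, -0.242, 0.0], [-0.0, 0.0, -1.0]]
contact_force: [-0.3, 0.4, -0.2]
grip_width: 0.0471
```

Emit:
move_arm(commands=[{"tx": 0, "ty": 0, "tz": -0.5, "rx": 0, "ry": 0, "rz": 0}, {"tx": 0, "ty": 0, "tz": -1.5, "rx": 0, "ry": 0, "rz": 0}, {"tx": 0, "ty": 0, "tz": -3, "rx": 0, "ry": 0, "rz": 0}, {"tx": 0, "ty": 0, "tz": -5, "rx": 0, "ry": 0, "rz": 0}, {"tx": 0, "ty": 0, "tz": -8, "rx": 0, "ry": 0, "rz": 0}])

```text
time: 11.0
tool_pos: [0.5606, -0.2967, 0.1597]
orientation: [[0.242, -0.97, -0.002], [-0.97, -0.242, 0.001], [-0.002, 0.002, -1.0]]
contact_force: [0.1, 0.3, 0.3]
grip_width: 0.0467
```

Emit:
move_arm(commands=[{"tx": 0, "ty": 3, "tz": -3, "rx": 0, "ry": 0, "rz": 0}, {"tx": 0, "ty": 6, "tz": -5, "rx": 0, "ry": 0, "rz": 0}, {"tx": 0, "ty": 9, "tz": -5, "rx": 0, "ry": 0, "rz": 0}, {"tx": 0, "ty": 11, "tz": -5, "rx": 0, "ry": 0, "rz": 0}, {"tx": 0, "ty": 11, "tz": -5, "rx": 0, "ry": 0, "rz": 0}])

```text
time: 11.42
tool_pos: [0.452, -0.3247, 0.2115]
orientation: [[0.24, -0.971, 0.001], [-0.971, -0.24, -0.001], [0.001, -0.001, -1.0]]
contact_force: [0.1, 0.7, -0.8]
grip_width: 0.0466
```

Run:
```python
from h import *
print(robot.sense())
for n in('side','top'):
  grab(n,n+'6')
```

```text
{'time': 11.4167, 'joint_pos': array([-6.88583927e-01,  3.50252096e-01,  1.55446122e+00, -4.33304256e-04,
        1.23535434e+00,  6.39718240e-01]), 'dq': array([ 0.04603964,  0.05076812, -0.0632217 ,  0.01031889,  0.00827983,
        0.04749456]), 'effort': array([-9.36070662e-01, -5.79834974e+01, -3.40729523e+01, -3.60450859e-02,
       -2.19676816e-01, -6.06701486e-01]), 'tool_pos': array([ 0.45195334, -0.32465644,  0.21153817]), 'orientation': array([[ 2.40262042e-01, -9.70707633e-01,  9.17552617e-04],
       [-9.70706957e-01, -2.40263090e-01, -1.28499903e-03],
       [ 1.46781240e-03, -5.81938217e-04, -9.99998753e-01]]), 'contact_force': array([ 0.06353319,  0.67282549, -0.82560404]), 'moment': array([0.0529104 , 0.00869587, 0.06577445]), 'grip_width': 0.046585550726952744}
```

View pics/side6.png

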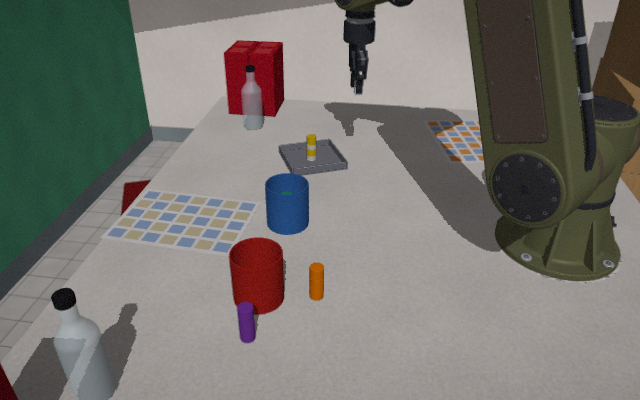

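View pics/top6.png

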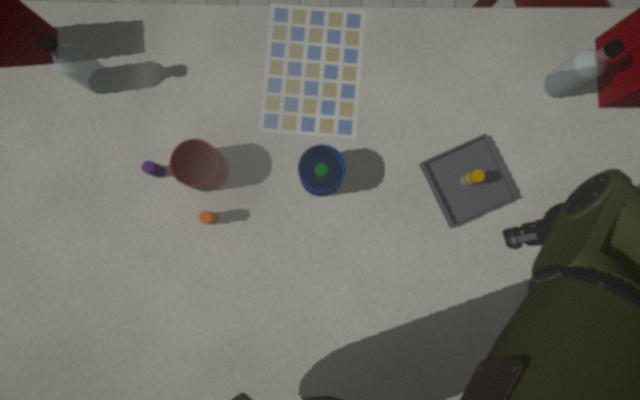

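Run:
```python
from h import *
print(world('top',478,177,z=.072),world('top',199,165,z=.1))
print(robot.sign_off())
```

```text
[ 0.55811856 -0.29841584  0.072     ] [0.57085726 0.24038315 0.1       ]
the job is handed in; nothing more can be done
None
```

The glue stick is out of the red pot and standing upright, cap up, in the grey tray. The fingers are released and the arm is clear. I handed the job in at about 11.5 s.

**What I did:** I gripped the stick about 14 mm below its top, lifted it well above the rim and carried it over the blue pot. I then lowered it in roughly 1 mm steps until the tray floor pushed back with 6–10 N, and let go.

**Last checks:**
- **Stick:** the cap is at about (0.558, -0.298) m, within about 2 mm of the tray centre I measured. It looks upright in both pictures.
- **Pots:** both appear in the same place as at the start in both pictures. I judged this by eye. The red-pot position printed at the end used a rough pixel guess, so it isn't a real check.
- **Robot:** it reads about zero contact force.

**What went wrong:** on my first descent the gripper's finger linkage met the red pot's rim, which I hadn't allowed for. I read 44.5 N upwards on the wrist at that moment. I backed off at once, the pot didn't visibly move, and I gripped higher up on the second try. That reading is above the 40 N limit for the arm or gripper's body pressing on something, so it may count against the run if the linkage counts as part of the body.

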